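Pack the refrigeration service set into its foam tray

TASK

The fridge repair is done: put the four tools of the service set (multimeter, tube cutter with blue knob, blue nut driver and blue reamer) back into the foam tray, each lying fully down in the cut-out made for it, the reamer standing upright. Lay them in, do not let them drop, and leave the garage's own red tube cutter and red screwdriver where they are.

Things in the scene. Friction and masses are not known exactly. Their poses are not given: they have to be found in the camera images.
- meter: Pocket multimeter of the set, lying on its back: blue box 104 (x) x 50 (y) x 28 mm high, black face up with grey display (toward +x) and dial (reaches 33 mm), about 0.2 kg. Origin: centre of its underside. Fits its plain rectangular cut-out either way round.
- cutter: Tube cutter of the set, lying flat: bare aluminium C-frame, BLUE knob, 116 mm long (x), 24 high, 0.2 kg. Origin: underside, mid-length. Knob 24 mm wide at x -58 to -30, thin screw, then the solid block, 44 wide (y -22 to 22), flat-sided, x -12 to +16: grip here; open jaw beyond, to x +58 mm.
- driver: Nut driver of the set, lying down: BLUE square-section handle 28 x 28 mm with black strips, x -60 to +8 mm; bright 7 mm shaft with 13 mm round socket ending at x +60 mm, axis 14 mm up; 0.1 kg. Origin: underside, middle of the overall length. Grip the handle near x -15 mm (centre of mass).
- reamer: Tube reamer of the set: upright BLUE ribbed barrel, 38 mm diameter, 40 mm high (three steel blades on top reach 43 mm), about 0.1 kg. Origin: centre of its underside. Round: any turn about the vertical will do.
- red_cutter: Look-alike, not of the set: the garage's own tube cutter, same shape and size as the other (116 x 44 x 24 mm, same origin and axes) but with a RED frame and black knob. To be left where it lies.
- red_driver: Look-alike, not of the set: the garage's own screwdriver, same shape and size as the nut driver (120 mm long, handle 28 x 28 mm, same origin and axes) but with a RED handle and a flat blade. To be left where it lies.
- inlay_meter: The meter's foam block, 144 (x) x 88 x 30 mm, black with a yellow-floored cut-out, one of four in a black tray (rim 37 mm above the bench, block tops 34). Origin: centre of its underside, 4 mm above the bench; cut-out centred there, 10 mm deep, floor 20 mm above the origin. Cut-out: plain rectangle 120 (x) x 66 mm (y), the largest.
- inlay_cutter: The cutter's foam block, 144 (x) x 88 x 30 mm, black with a yellow-floored cut-out, one of four in a black tray (rim 37 mm above the bench, block tops 34). Origin: centre of its underside, 4 mm above the bench; cut-out centred there, 10 mm deep, floor 20 mm above the origin. Cut-out: T, 60 mm wide at x -20 to +66 (frame), 40 wide at x -66 to -20 (knob); seated, origins and +x agree.
- inlay_driver: The driver's foam block, 144 (x) x 88 x 30 mm, black with a yellow-floored cut-out, one of four in a black tray (rim 37 mm above the bench, block tops 34). Origin: centre of its underside, 4 mm above the bench; cut-out centred there, 10 mm deep, floor 20 mm above the origin. Cut-out: slender T, 44 mm wide at x -68 to +16 (handle), 29 wide at x +16 to +68 (shaft); seated, origins and +x agree.
- inlay_reamer: The reamer's foam block, 144 (x) x 88 x 30 mm, black with a yellow-floored cut-out, one of four in a black tray (rim 37 mm above the bench, block tops 34). Origin: centre of its underside, 4 mm above the bench; cut-out centred there, 10 mm deep, floor 20 mm above the origin. Cut-out: round, 52 mm diameter.
There are look-alikes about, which are no part of the job. There is more than one size of the reamer; the job needs the smallest. Leave any yellow look-alike of the cutter alone.

How it is judged (in metres and radians):
At the end, for the whole second after the job is handed in: Each tool rests released in its own cut-out: origin within 13 mm of the block's (horizontally), underside 17-24 mm above the block's origin (floor at 20), level within 0.1 rad, in line within 0.3 rad (not the reamer); red cutter and red driver within 20 mm of their start (horizontal distance between meter and inlay_meter below 0.013 m and z of meter in the frame of inlay_meter between 0.017 and 0.024 m and angle between each of meter, cutter, driver, reamer's own z axis and vertical below 0.1 rad and linear speed of each of meter, cutter, driver, reamer below 0.02 m/s and contact force between the fingers and meter below 0.1 N and angle between the x axis of meter and the x axis of inlay_meter, either way round below 0.3 rad and horizontal distance between cutter and inlay_cutter below 0.013 m and z of cutter in the frame of inlay_cutter between 0.017 and 0.024 m and contact force between the fingers and cutter below 0.1 N and angle between the x axis of cutter and the x axis of inlay_cutter, either way round below 0.3 rad and horizontal distance between driver and inlay_driver below 0.013 m and z of driver in the frame of inlay_driver between 0.017 and 0.024 m and contact force between the fingers and driver below 0.1 N and angle between the x axis of driver and the x axis of inlay_driver, either way round below 0.3 rad and horizontal distance between reamer and inlay_reamer below 0.013 m and z of reamer in the frame of inlay_reamer between 0.017 and 0.024 m and contact force between the fingers and reamer below 0.1 N and distance of each of red_cutter, red_driver from where it was at the start of the episode below 0.02 m); the robot touches nothing.
It fails at once if the red cutter is moved more than 20 mm from where it lay (distance of red_cutter from where it was at the start of the episode above 0.02 m).
It fails at once if the red driver is moved more than 20 mm from where it lay (distance of red_driver from where it was at the start of the episode above 0.02 m).
It fails at once if a tool of the set is dropped: it falls freely faster than 0.7 m/s (a drop of about 25 mm) ((linear speed of meter above 0.7 m/s and contact force between the fingers and meter below 0.05 N) or (linear speed of cutter above 0.7 m/s and contact force between the fingers and cutter below 0.05 N) or (linear speed of driver above 0.7 m/s and contact force between the fingers and driver below 0.05 N) or (linear speed of reamer above 0.7 m/s and contact force between the fingers and reamer below 0.05 N)).
It also fails if it takes over 112 s, if anything falls off the work surface, if the arm or the gripper's body presses on something with over 40 N, if the wrist force passes 120 N, or if a joint passes its speed limit or range.

ROBOT

A 6-joint arm with a two-finger parallel gripper is mounted at the origin on the work surface. World frame = base frame: x ahead of the robot, y to its left, z up, the work surface at z = 0. Lengths are in mm, angles in degrees, forces in N, time in s.
With the tool pointing down it reaches from about 375 to 750 mm from the base axis. Payload 9 kg.
Tool frame: the origin (TCP) lies at the very end of the fingers, on their centre line; the grasp point (between the pads) lies 19 mm behind it; z points along the fingers, y is the line along which they close (so a half turn about z gives the same grasp; the last joint's range is limited). The gripper opens to 85 mm and grips with 20 to 120 N. Pads are 22 mm wide; open, the fingers measure 114 mm over their backs; the gripper's body (76 mm by 85 mm) begins 54 mm behind the grasp point. The pads swing forward as they close: fully open they stand 13 mm farther back than shut.
Start: joints at [53.703, 5.964, 5.575, 89.605, 0, 77.527], TCP at [242.361, 548.906, 231.331] pointing down, gripper open.
Joint ranges: [-171.21, 171.21], [-48.23, 106.86], [-62.78, 66.21], [-105.2, 120.99], [-86.42, 89.51], [-180, 180]. Speed limits (degrees/s): [127.2, 127.2, 147.25, 180, 180, 180].

INTERFACE

Orientations are given as [roll, pitch, yaw] about the fixed x, y, z axes, in that order (R = Rz(yaw) Ry(pitch) Rx(roll)).
In Python, from cell import read_state, capture, get_calibration, hand_in, spot_in, trace, mark_of gives the robot as it stands.
- The arm moves only by the shell command python3 -m handwheel 'ROWS' [OPENING] [FORCE]. ROWS is a JSON list of rows, 1 to 8 of them, each of 6 numbers: dx, dy, dz in shares of the most that a row can go, 1 being 62.5 mm, then a rotation vector rx, ry, rz in fractions of the full range, 1 being 60 degrees; each row shifts and turns the commanded pose from where the row before left it, along the tool's axes as they then stand; what a row does not reach is not made up. A row lasts 1/8 s, in which the tool goes at most 62.5 mm and 10.7 degrees, less where a joint would pass 70% of its speed; a pose out of reach is approached as far as the arm can. OPENING is the opening from 0.0 (shut) to 1.0 (fully open), set as the command begins (- or left out keeps the last). The fingers move at their own pace and stop on an object; FORCE is the grip in N (left out, the last holds). Time passes only in rows, so rows that do not move let the fingers close. It prints the time, the measured TCP pose, the force, the opening and the grip force at its end. A shift or turn number past 1, either way, is cut back to 1. Input that does not fit is refused with a message, and nothing moves.
- read_state(): the state, without advancing time (a new reading comes with each control period).
- capture(name): name is "scene" or "top"; returns the picture (420x560x3 uint8, blue, green, red); there is no depth.
- get_calibration(name): a dict with "camera_matrix" (3x3 intrinsics, pixels), "R" (3x3) and "t" (3): a world point X has camera coordinates R X + t. Camera axes: x right, y down, z forward; pixel columns grow to the right and rows downward; lengths in mm; the calibration is good to about 2 mm. A picture is of the moment at which its call begins. get_calibration takes no time and is no camera call.
- hand_in(): hands the job in; it is judged then, once.
Trained networks look in the newest picture that a camera, given by its name, has taken for a name from the list of things; names that differ only in an ending like _2 or _b are one class to them, and where a whole thing is asked for, a point or a joint stands for the part that bears it (a point fixed in the world has none). Each returns a list of dicts, best first, with "confidence" (0 to 1); they miss things now and then, are a little off and sometimes report something else, mostly with a low value. They report only what shows in the picture. A call takes as long as a camera call. They do not tell look-alikes from the thing itself.
- spot_in(name, camera): "point" ([x, y, z] in mm, in world coordinates, good to about 4 mm: the middle of the surface that is visible of it).
- trace(name, camera): "pixels" (420x560 bool, what is visible of it).
- mark_of(name, camera): "point" ([x, y, z] in mm, in world coordinates, good to about 4 mm: a listed point, or the origin of a listed thing).
The state is a dict: "t": time; "joint_pos": joint angles; "qd": joint speeds; "tau": joint torques, N m; "eef_pos": TCP position; "orientation": TCP orientation; "wrist_force": force on the tool from outside, world axes, zero at the start; "ft_torque": the same for the moment, N m; "gripper_width": opening from 0.0 (shut) to 1.0 (fully open); "grasp_force": force on a finger pad.
Only numpy, scipy, OpenCV 4.12 (cv2) and the standard library are available. Lean on these libraries where they do the work, as an engineer would, in place of code of your own. Each camera call takes 0.05 s, during which the arm holds its last target. There are 200 camera calls.

## Working session

There is one attempt and no reset: what is moved stays moved. The work goes in short steps, Python scripts to look and compute and a shell command to move; the robot and the scene stay as the last step left them, time stands still between calls to the robot, and variables do not carry over. Pictures are saved under pics/ and viewed, at most 14 in all, crops included, and the job is handed in when it is done.

```bash
ls; mkdir -p pics; python3 - <<'E'
from cell import *
import cv2
for n in ("scene","top"):
    im=capture(n); cv2.imwrite(f"pics/{n}0.png",im)
    c=get_calibration(n); print(n,c)
for o in ["meter","cutter","driver","reamer","inlay_meter","inlay_cutter","inlay_driver","inlay_reamer"]:
    for r in mark_of(o,"top"): print(o,[round(v) for v in r["point"]],round(r["confidence"],2))
s=read_state(); print(s["t"],s["eef_pos"],s["orientation"])
E
```

```text
pics
scene {'camera_matrix': array([[519.47881553,   0.        , 279.46891396],
       [  0.        , 519.47881553, 215.49367163],
       [  0.        ,   0.        ,   1.        ]]), 'R': array([[ 0.55593468,  0.83119246,  0.00746457],
       [ 0.45160968, -0.29449103, -0.84221359],
       [-0.69784334,  0.47158681, -0.53909234]]), 't': array([-228.23093707, -202.57791204, 1597.96501326])}
top {'camera_matrix': array([[440.8230502 ,   0.        , 279.48861595],
       [  0.        , 440.8230502 , 208.99106588],
       [  0.        ,   0.        ,   1.        ]]), 'R': array([[-0.00487997, -0.9996778 ,  0.02490951],
       [-0.99859832,  0.00355885, -0.05280844],
       [ 0.05270277, -0.0251323 , -0.99829394]]), 't': array([-36.6608766 , 457.81497391, 922.51637136])}
meter [611, -149, 0] 0.6
cutter [612, -32, 1] 0.81
cutter [285, -238, 0] 0.71
driver [461, -382, -1] 0.66
reamer [405, 45, -1] 0.95
reamer [381, -38, -1] 0.68
reamer [460, -32, -3] 0.64
inlay_meter [476, 200, 3] 0.69
inlay_cutter [463, 287, 6] 0.85
inlay_cutter [476, 200, 4] 0.35
inlay_cutter [459, -384, -6] 0.26
inlay_driver [621, 228, 7] 0.82
inlay_reamer [605, 314, 7] 0.79
0.5 [242.36161062 548.89156137 231.30534082] [1.79997396e+02 1.04062304e-04 1.56174798e+02]
```

```bash
python3 - <<'E'
import cv2
im=cv2.imread("pics/top0.png"); cv2.imwrite("pics/top0b.png",cv2.resize(im,(800,600),interpolation=cv2.INTER_CUBIC))
E
```

```text
(no output)
```

View pics/top0b.png

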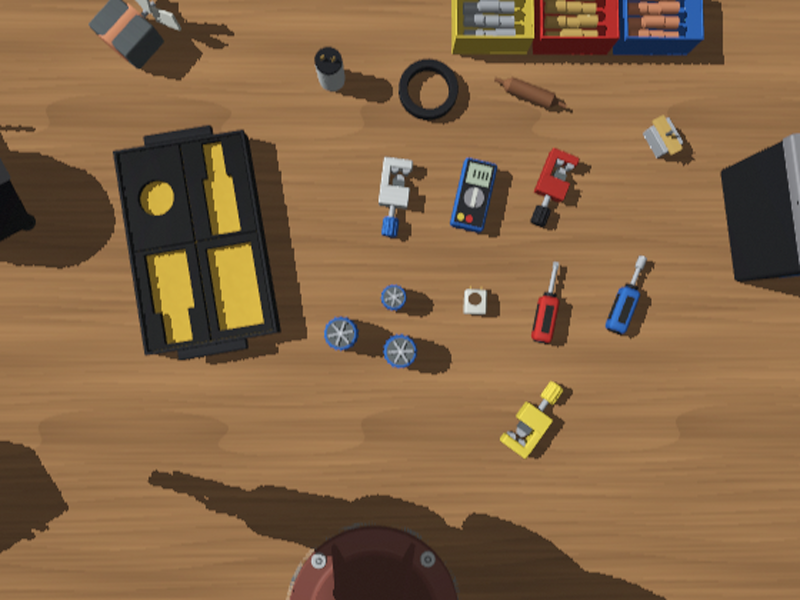

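View pics/scene0.png

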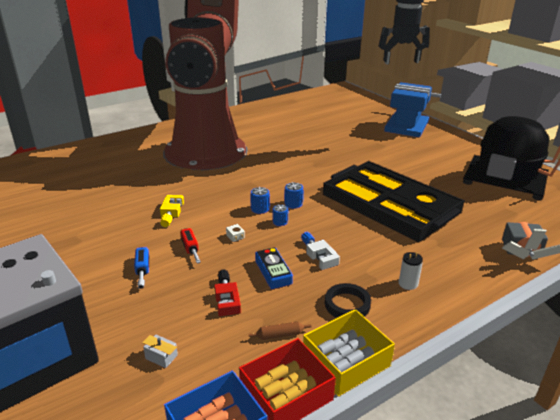

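In the 800×600 top view the candidates are:
- **Reamers:** (393,297) is smallest; (340,333) and (400,350) are larger.
- **Cutters:** blue knob at (393,195), red at (555,187), yellow at (532,420).
- **Drivers:** blue at (626,295), red at (547,303).
- **Meter:** one only, at (473,195).
- **Tray:** reamer top left, driver top right, cutter bottom left, meter bottom right.

I choose the silver/blue cutter, the blue driver and the smallest reamer. Next I fit poses and check them in a crop.

```bash
cat > vis.py <<'E'
import numpy as np, cv2
from scipy.optimize import minimize
from cell import *
UP=4
def proj(P,cam="top"):
    c=get_calibration(cam); q=np.asarray(P,float)@c["R"].T+c["t"]; q=q@c["camera_matrix"].T
    return q[:,:2]/q[:,2:]
def box(x0,x1,y0,y1,z0,z1): return [(x,y,z) for x in(x0,x1) for y in(y0,y1) for z in(z0,z1)]
def cyl(r,z0,z1): return [(r*np.cos(a),r*np.sin(a),z) for a in np.linspace(0,2*np.pi,32,False) for z in(z0,z1)]
M={"meter":box(-52,52,-25,25,0,28),"cutter":box(-58,-30,-12,12,0,24)+box(-12,58,-22,22,0,24),
   "driver":box(-60,8,-14,14,0,28)+box(40,60,-6.5,6.5,7.5,20.5),"reamer":cyl(19,0,40)}
T=lambda a,w0,b,w1,c:[(a,w0),(b,w0),(b,w1),(c,w1),(c,-w1),(b,-w1),(b,-w0),(a,-w0)]
C={"inlay_meter":[(-60,33),(60,33),(60,-33),(-60,-33)],"inlay_cutter":T(-66,20,-20,30,66),
   "inlay_driver":T(-68,22,16,14.5,68),"inlay_reamer":[p[:2] for p in cyl(26,0,1)[::2]]}
def place(P,p):
    c,s=np.cos(p[2]),np.sin(p[2]); P=np.asarray(P,float)
    return np.c_[c*P[:,0]-s*P[:,1]+p[0],s*P[:,0]+c*P[:,1]+p[1],P[:,2]]
def ras(px):
    m=np.zeros((420*UP,560*UP),np.uint8); cv2.fillPoly(m,[np.int32(np.round((px+.5)*UP*16))],1,shift=4); return m
def model(n,p,z0=0):
    if n in M:
        P=np.array(M[n],float)+[0,0,z0]
        return ras(cv2.convexHull(proj(place(P,p)).astype(np.float32))[:,0])
    f=lambda z:ras(proj(place(np.c_[np.array(C[n],float),np.full(len(C[n]),z)],p)))
    return f(24)&f(34)
def fit(n,mask,p0,z0=0):
    m=cv2.resize(mask.astype(np.uint8),None,fx=UP,fy=UP,interpolation=cv2.INTER_NEAREST)
    if n in M:
        pts=cv2.findNonZero(m); h=cv2.convexHull(pts); m=np.zeros_like(m); cv2.fillPoly(m,[h],1)
    def cost(v):
        q=model(n,[v[0],v[1],v[2]/60],z0); return -(q&m).sum()/max(1,(q|m).sum())
    v0=np.array([p0[0],p0[1],p0[2]*60])
    r=minimize(cost,v0,method="Nelder-Mead",options=dict(initial_simplex=np.vstack([v0]+[v0+d for d in np.eye(3)*8]),xatol=.1,fatol=1e-4))
    return [r.x[0],r.x[1],r.x[2]/60],-r.fun
E
cat > look.py <<'E'
from vis import *
im=capture("top")
hsv=cv2.cvtColor(im,cv2.COLOR_BGR2HSV)
yel=cv2.inRange(hsv,(20,120,60),(35,255,255))
g={"meter":(611,-149,-.15),"cutter":(612,-32,-.05),"driver":(461,-382,-.25),"reamer":(460,-32,0),
"inlay_meter":(476,200,.14),"inlay_cutter":(463,287,.14),"inlay_driver":(621,228,.14),"inlay_reamer":(605,314,.14)}
out=cv2.resize(im,None,fx=UP,fy=UP,interpolation=cv2.INTER_CUBIC)
for n,p in g.items():
    if n in M:
        c0=proj([(p[0],p[1],20)])[0]; best=None
        for r in trace(n,"top"):
            k=np.argwhere(r["pixels"]).mean(0)[::-1]
            if np.hypot(*(k-c0))<20: best=r["pixels"]; break
        if best is None: print(n,"no mask"); continue
        k,l,st,_=cv2.connectedComponentsWithStats(best.astype(np.uint8)); best=l==1+np.argmax(st[1:,4])
    else:
        k,l,st,ce=cv2.connectedComponentsWithStats(yel); c0=proj([(p[0],p[1],24)])[0]
        j=min([i for i in range(1,k) if st[i,4]>150],key=lambda i:np.hypot(*(ce[i]-c0))); best=l==j
    q,s=fit(n,best,p); print(n,np.round(q[:2],1),round(np.degrees(q[2]),1),"iou",round(s,3),"px",best.sum())
    cs,_=cv2.findContours(model(n,q),cv2.RETR_EXTERNAL,cv2.CHAIN_APPROX_NONE); cv2.drawContours(out,cs,-1,(0,255,0),1)
cv2.imwrite("pics/fit1.png",cv2.resize(out[280:1100,300:1900],(800,410),interpolation=cv2.INTER_AREA))
E
python3 look.py
```

```text
meter [571.9 -78.8] -2.7 iou -0.0 px 1185
cutter [569.3  29.3] 17.5 iou -0.0 px 800
driver [ 468.1 -417.6] 6.9 iou -0.0 px 488
reamer [510.7 -10.7] -30.6 iou -0.0 px 214
inlay_meter [492.9 304.9] -65.0 iou -0.0 px 1820
inlay_cutter [565.2 325.2] -90.4 iou -0.0 px 1580
inlay_driver [578.3 289.3] 28.4 iou -0.0 px 1137
inlay_reamer [667.2 344.2] -20.0 iou -0.0 px 461vis.py:31: RuntimeWarning: overflow encountered in scalar negative
  q=model(n,[v[0],v[1],v[2]/60],z0); return -(q&m).sum()/max(1,(q|m).sum())
```

View pics/fit1.png

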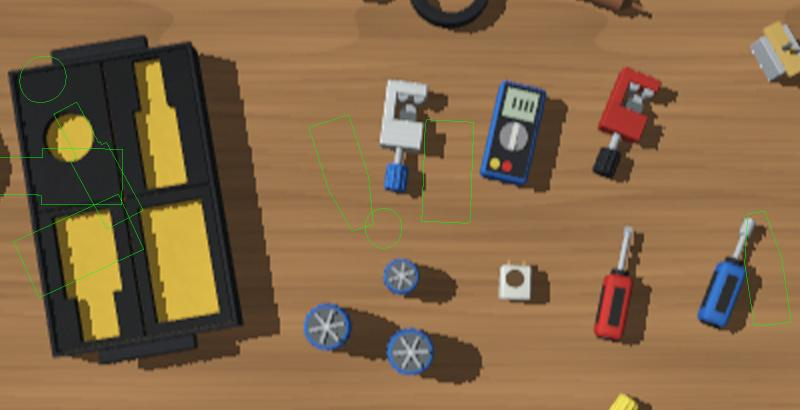

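The crop confirms the choice: blue-knob cutter, smallest reamer, blue driver. The bad fits come from an unsigned overflow in my cost, which I'll fix.

```bash
sed -i 's/return -(q&m).sum()\/max(1,(q|m).sum())/return -float((q\&m).sum())\/max(1,float((q|m).sum()))/' vis.py; python3 look.py; python3 -c "
from cell import *
s=read_state();print(s['t'])"
```

```text
meter [ 613.  -149.2] -12.0 iou 0.951 px 1215
cutter [609.9 -30.2] -7.2 iou 0.956 px 832
driver [ 463.4 -380.4] -22.0 iou 0.888 px 613
reamer [460.4 -28.7] -0.8 iou 0.895 px 240
inlay_meter [476.9 201. ] 9.7 iou 0.972 px 1820
inlay_cutter [461.6 290.4] 9.5 iou 0.968 px 1580
inlay_driver [621.1 225.8] 9.8 iou 0.96 px 1137
inlay_reamer [605.4 315.1] 17.2 iou 0.956 px 461
1.0
```

View pics/fit1.png

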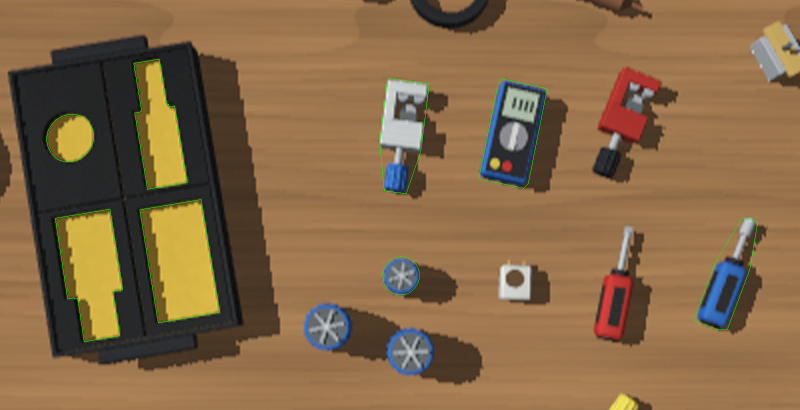

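```bash
cat > go.py <<'E'
import sys, numpy as np
from cell import read_state
x,y,z,psi=map(float,sys.argv[1:5]); s=read_state(); p=s["eef_pos"]; w=np.radians(s["orientation"][2]); d=np.array([x,y,z])-p
rz=-((psi-s["orientation"][2]+180)%360-180)
print("tool delta %.1f %.1f %.1f  then rz %.1f"%(np.cos(w)*d[0]+np.sin(w)*d[1],np.sin(w)*d[0]-np.cos(w)*d[1],-d[2],rz),"| now",np.round(p,1),np.round(s["orientation"],1),"t",round(s["t"],2),"F",np.round(s["wrist_force"],1),"w",round(s["gripper_width"],3),"g",round(s["grasp_force"],1))
E
python3 go.py 500 60 150 180
```

```text
tool delta -433.2 -343.2 81.3  then rz -23.8 | now [242.4 548.9 231.3] [180.    0.  156.2] t 1.0 F [-1.   0.1  0.4] w 1.0 g 0.0
```

Units first: shifts go in shares of 62.5 mm and turns go in shares of 60 degrees. So -39 mm is -0.624, -31 mm is -0.496.

```bash
python3 -m handwheel '[[-0.624,-0.496,0.112,0,0,0],[-0.624,-0.496,0.112,0,0,0],[-0.624,-0.496,0.112,0,0,0],[-0.624,-0.496,0.112,0,0,0],[-0.624,-0.496,0.112,0,0,0],[-0.624,-0.496,0.112,0,0,0],[-0.624,-0.496,0.112,0,0,0],[-0.624,-0.496,0.112,0,0,0]]' 0.55
python3 -m handwheel '[[-0.64,-0.512,0.112,0,0,0],[-0.64,-0.512,0.112,0,0,0],[-0.64,-0.512,0.112,0,0,0],[0,0,0,0,0,-0.1333],[0,0,0,0,0,-0.1333],[0,0,0,0,0,-0.1333],[0,0,0,0,0,0]]'
python3 go.py 500 60 20 180
```

```text
t: 2.0
eef_pos: [428.3, 194.5, 175.3]
orientation: [180.0, 0.0, 156.2]
wrist_force: [0.9, 0.4, -0.4]
gripper_width: 0.546
grasp_force: 0.0
t: 2.88
eef_pos: [498.6, 59.7, 154.4]
orientation: [180.0, 0.0, -179.9]
wrist_force: [0.3, -0.1, 0.6]
gripper_width: 0.547
grasp_force: 0.0
tool delta -1.4 0.3 134.4  then rz 0.1 | now [498.6  59.7 154.4] [ 180.     0.  -179.9] t 2.88 F [ 0.3 -0.1  0.6] w 0.547 g 0.0
```

Scaled: 48 mm is 0.768, 34 mm is 0.544.

```bash
python3 -m handwheel '[[0,0,0.768,0,0,0],[0,0,0.768,0,0,0],[0,0,0.544,0,0,0],[0,0,0.128,0,0,0],[0,0,0.064,0,0,0],[0,0,0.032,0,0,0],[0,0,0,0,0,0]]'; 
python3 -m handwheel '[[0,0,0.032,0,0,0],[0,0,0.032,0,0,0],[0,0,0,0,0,0]]'|egrep 'eef|force';python3 -m handwheel '[[0,0,0.032,0,0,0],[0,0,0,0,0,0]]'|egrep 'eef|force'; python3 -m handwheel '[[0,0,0.016,0,0,0],[0,0,0,0,0,0]]'|egrep 'eef|force'
```

```text
t: 3.75
eef_pos: [499.4, 59.6, 11.4]
orientation: [-180.0, 0.1, -179.8]
wrist_force: [0.7, -1.1, -0.2]
gripper_width: 0.554
grasp_force: 0.0
eef_pos: [498.5, 59.8, 6.1]
wrist_force: [-0.2, 0.2, -0.5]
grasp_force: 0.0
eef_pos: [498.5, 59.8, 4.1]
wrist_force: [0.2, -0.5, -0.1]
grasp_force: 0.0
eef_pos: [498.6, 59.8, 3.2]
wrist_force: [0.4, -0.3, 0.2]
grasp_force: 0.0
```

Scaled: 2 mm is 0.032.

```bash
for i in 1 2; do :; done; python3 -m handwheel '[[0,0,0.032,0,0,0],[0,0,0,0,0,0]]'|egrep 'eef|force';python3 -m handwheel '[[0,0,0.032,0,0,0],[0,0,0,0,0,0]]'|egrep 'eef|force';python3 -m handwheel '[[0,0,0.016,0,0,0],[0,0,0,0,0,0]]'|egrep 'eef|force'
```

```text
eef_pos: [498.5, 59.8, 1.1]
wrist_force: [1.1, 0.3, 0.3]
grasp_force: 0.0
eef_pos: [498.4, 59.8, -0.9]
wrist_force: [0.3, 0.5, 0.0]
grasp_force: 0.0
eef_pos: [498.6, 59.8, -1.8]
wrist_force: [-0.2, 0.3, 0.0]
grasp_force: 0.0
```

Scaled: 1 mm is 0.016.

```bash
python3 -m handwheel '[[0,0,0.016,0,0,0],[0,0,0,0,0,0]]'|egrep 'eef|wrist';python3 -m handwheel '[[0,0,0.016,0,0,0],[0,0,0,0,0,0]]'|egrep 'eef|wrist';python3 -m handwheel '[[0,0,0.016,0,0,0],[0,0,0,0,0,0]]'|egrep 'eef|wrist'
```

```text
eef_pos: [498.7, 59.7, -2.5]
wrist_force: [-0.2, 0.0, 3.5]
eef_pos: [498.8, 59.7, -2.5]
wrist_force: [-6.6, -0.1, 14.5]
eef_pos: [498.8, 59.7, -2.6]
wrist_force: [-10.8, 0.6, 25.2]
```

Scaled: 1 mm is 0.016.

```bash
python3 -m handwheel '[[0,0,0.016,0,0,0],[0,0,0,0,0,0]]'|egrep 'eef|wrist';python3 -m handwheel '[[0,0,0.016,0,0,0],[0,0,0,0,0,0]]'|egrep 'eef|wrist'
```

```text
eef_pos: [498.9, 59.7, -2.6]
wrist_force: [-16.4, 1.1, 35.1]
eef_pos: [498.9, 59.7, -2.7]
wrist_force: [-22.0, 1.5, 46.6]
```

Scaled: -40 mm is -0.64, -30 mm is -0.48.

```bash
python3 -m handwheel '[[0,0,-0.128,0,0,0],[0,0,-0.48,0,0,0],[0,0,-0.64,0,0,0],[0,0,-0.64,0,0,0],[0,0,-0.32,0,0,0],[0,0,0,0,0,0]]' 1.0 |egrep 't:|eef'; python3 go.py 613 -149.2 130 168
```

```text
t: 7.38
eef_pos: [499.4, 59.6, 132.0]
tool delta -112.9 -209.2 2.0  then rz 12.2 | now [499.4  59.6 132. ] [-1.800e+02  1.000e-01 -1.798e+02] t 7.38 F [-0.7  0.3 -0.4] w 1.003 g 0.0
```

Scaled: -41.8 mm is -0.6688, -22.6 mm is -0.3616, 6 degrees / 60 = 0.1.

```bash
python3 -m handwheel '[[-0.3616,-0.6688,0,0,0,0],[-0.3616,-0.6688,0,0,0,0],[-0.3616,-0.6688,0,0,0,0],[-0.3616,-0.6688,0,0,0,0],[-0.3616,-0.6688,0,0,0,0],[0,0,0,0,0,0.1],[0,0,0,0,0,0.1],[0,0,0,0,0,0]]' |egrep 't:|eef'; python3 go.py 613 -149.2 10 168
```

```text
t: 8.38
eef_pos: [611.3, -148.6, 128.8]
tool delta -1.8 -0.2 118.8  then rz 0.2 | now [ 611.3 -148.6  128.8] [179.9  -0.2 168.2] t 8.38 F [-0.1 -0.4  0.1] w 1.0 g 0.0
```

Scaled: 40 mm is 0.64, 30 mm is 0.48.

```bash
python3 -m handwheel '[[-0.0288,0,0.64,0,0,0],[0,0,0.64,0,0,0],[0,0,0.48,0,0,0],[0,0,0.1408,0,0,0],[0,0,0,0,0,0]]' |egrep 't:|eef'; python3 -m handwheel '[[0,0,0,0,0,0],[0,0,0,0,0,0],[0,0,0,0,0,0],[0,0,0,0,0,0],[0,0,0,0,0,0],[0,0,0,0,0,0]]' 0.3 50;python3 -m handwheel '[[0,0,-0.064,0,0,0],[0,0,-0.16,0,0,0],[0,0,-0.48,0,0,0],[0,0,-0.64,0,0,0],[0,0,-0.48,0,0,0],[0,0,0,0,0,0]]'; python3 go.py 476.9 201 100 189.6
```

```text
t: 9.0
eef_pos: [613.7, -149.0, 12.2]
t: 9.75
eef_pos: [615.1, -149.8, 14.2]
orientation: [-180.0, 0.1, 168.2]
wrist_force: [-0.9, 0.2, 5.3]
gripper_width: 0.565
grasp_force: 52.9
t: 10.5
eef_pos: [615.6, -150.0, 129.9]
orientation: [-179.9, 0.3, 168.2]
wrist_force: [0.5, -0.4, -1.3]
gripper_width: 0.569
grasp_force: 52.2
tool delta 207.7 315.2 29.9  then rz -21.4 | now [ 615.6 -150.   129.9] [-179.9    0.3  168.2] t 10.5 F [ 0.5 -0.4 -1.3] w 0.569 g 52.2
```

Scaled: 52.5 mm is 0.84, 34.6 mm is 0.5536.

```bash
python3 -m handwheel '[[0.5536,0.84,0,0,0,0],[0.5536,0.84,0,0,0,0],[0.5536,0.84,0,0,0,0],[0.5536,0.84,0,0,0,0],[0.5536,0.84,0,0,0,0],[0.5536,0.84,0,0,0,0],[0,0,0,0,0,0]]' |egrep 't:|eef|grip'; python3 -m handwheel '[[0,0,0,0,0,-0.12],[0,0,0,0,0,-0.1183],[0,0,0,0,0,-0.1183],[0,0,0,0,0,0],[0,0,0,0,0,0]]';  python3 go.py 476.9 201 60 189.6; python3 -m handwheel '[[0,0,0,0,0,0]]'|grep eef; python3 -m handwheel '[[0,0,0,0,0,0]]'|grep eef
```

```text
t: 11.38
eef_pos: [473.5, 202.9, 125.2]
gripper_width: 0.569
t: 12.0
eef_pos: [476.1, 199.0, 125.9]
orientation: [-180.0, -0.0, -170.6]
wrist_force: [0.4, 0.3, -2.3]
gripper_width: 0.569
grasp_force: 52.4
tool delta -1.1 1.9 65.9  then rz -0.2 | now [476.1 199.  125.9] [-180.    -0.  -170.6] t 12.0 F [ 0.4  0.3 -2.3] w 0.569 g 52.4
eef_pos: [476.2, 199.2, 126.3]
eef_pos: [476.2, 199.4, 126.5]
```

Scaled: 30 mm is 0.48, 18 mm is 0.288.

```bash
python3 -m handwheel '[[-0.032,0.0288,0.48,0,0,0],[0,0,0.48,0,0,0],[0,0,0.288,0,0,0],[0,0,0.064,0,0,0],[0,0,0,0,0,0],[0,0,0,0,0,0]]' |egrep 't:|eef|wrist'; for k in 1; do python3 -m handwheel '[[0,0,0.032,0,0,0],[0,0,0,0,0,0]]'|egrep 'eef|wrist'; done;  python3 -m handwheel '[[0,0,0.032,0,0,0],[0,0,0,0,0,0]]'|egrep 'eef|wrist'
```

```text
t: 13.0
eef_pos: [478.7, 201.7, 45.7]
wrist_force: [-0.0, -0.5, -2.1]
eef_pos: [478.0, 201.6, 42.7]
wrist_force: [0.2, 0.0, -2.1]
eef_pos: [477.7, 201.5, 40.3]
wrist_force: [0.9, 0.8, -1.4]
```

Scaled: 2 mm is 0.032.

```bash
python3 -m handwheel '[[0,0,0.032,0,0,0],[0,0,0,0,0,0]]'|egrep 'eef|wrist';  python3 -m handwheel '[[0,0,0.016,0,0,0],[0,0,0,0,0,0]]'|egrep 'eef|wrist'
```

```text
eef_pos: [477.7, 201.5, 38.3]
wrist_force: [-1.1, 0.7, -1.5]
eef_pos: [478.0, 201.6, 38.1]
wrist_force: [-3.1, -0.6, 4.9]
```

Scaled: -40 mm is -0.64, -30 mm is -0.48.

```bash
python3 -m handwheel '[[0,0,0,0,0,0],[0,0,0,0,0,0],[0,0,0,0,0,0],[0,0,0,0,0,0]]' 0.8|egrep 't:|eef|wrist|gr'; python3 -m handwheel '[[0,0,-0.08,0,0,0],[0,0,-0.32,0,0,0],[0,0,-0.64,0,0,0],[0,0,-0.48,0,0,0],[0,0,0,0,0,0]]' ; python3 go.py 611.9 -30.5 130 172.8
```

```text
t: 14.5
eef_pos: [477.8, 201.6, 37.4]
wrist_force: [1.0, -0.0, 0.6]
gripper_width: 0.801
grasp_force: 0.0
t: 15.12
eef_pos: [479.6, 201.9, 135.6]
orientation: [-180.0, 0.3, -170.4]
wrist_force: [-0.1, -0.0, -0.3]
gripper_width: 0.801
grasp_force: 0.0
tool delta -91.8 -251.1 5.6  then rz 16.8 | now [479.6 201.9 135.6] [-180.     0.3 -170.4] t 15.12 F [-0.1 -0.  -0.3] w 0.801 g 0.0
```

Scaled: -41.9 mm is -0.6704, -15.3 mm is -0.2448, 8.4 degrees / 60 = 0.14.

```bash
python3 -m handwheel '[[-0.2448,-0.6704,0,0,0,0],[-0.2448,-0.6704,0,0,0,0],[-0.2448,-0.6704,0,0,0,0],[-0.2448,-0.6704,0,0,0,0],[-0.2448,-0.6704,0,0,0,0],[-0.2448,-0.6704,0,0,0,0],[0,0,0,0,0,0.14],[0,0,0,0,0,0.14]]' 1.0|egrep 't:|eef'; python3 -m handwheel '[[0,0,0,0,0,0],[0,0,0,0,0,0]]' >/dev/null;python3 go.py 611.9 -30.5 10 172.8
cat > chk.py <<'E'
import sys; from vis import *
n=sys.argv[1]; x,y=map(float,sys.argv[2:4]); z0=float(sys.argv[4]); im=capture("top"); cv2.imwrite("pics/last.png",im)
c0=proj([(x,y,z0+15)])[0]
for r in trace(n,"top"):
    k=np.argwhere(r["pixels"]).mean(0)[::-1]
    if np.hypot(*(k-c0))<25:
        q,s=fit(n,r["pixels"],(x,y,float(sys.argv[5])),z0); print(n,np.round(q[:2],1),round(np.degrees(q[2]),1),round(s,3)); break
else: print("no mask")
E
python3 chk.py meter 477 201 24 .17
```

```text
t: 16.12
eef_pos: [609.8, -31.7, 131.3]
tool delta -1.9 0.6 122.1  then rz 0.2 | now [609.9 -30.9 132.1] [180.  -0. 173.] t 16.38 F [ 0.  -0.8 -0.2] w 1.002 g 0.0
no mask
```

Scaled: 40 mm is 0.64, 30 mm is 0.48.

```bash
python3 -m handwheel '[[-0.0304,0.0096,0.64,0,0,0],[0,0,0.64,0,0,0],[0,0,0.48,0,0,0],[0,0,0.128,0,0,0],[0,0,0.064,0,0,0],[0,0,0,0,0,0],[0,0,0,0,0,0],[0,0,0,0,0,0]]' |egrep 't:|eef'; python3 go.py 611.9 -30.5 10 172.8
```

```text
t: 17.48
eef_pos: [612.7, -30.8, 11.3]
tool delta 0.9 0.2 1.3  then rz -0.0 | now [612.7 -30.8  11.3] [-1.800e+02  1.000e-01  1.728e+02] t 17.48 F [ 0.  -1.   0.3] w 0.999 g 0.0
```

Scaled: 1.5 mm is 0.024.

```bash
python3 -m handwheel '[[0,0,0.024,0,0,0],[0,0,0,0,0,0],[0,0,0,0,0,0],[0,0,0,0,0,0],[0,0,0,0,0,0],[0,0,0,0,0,0]]' 0.3 50; python3 -m handwheel '[[0,0,-0.064,0,0,0],[0,0,-0.16,0,0,0],[0,0,-0.48,0,0,0],[0,0,-0.64,0,0,0],[0,0,-0.48,0,0,0],[0,0,0,0,0,0],[0,0,0,0,0,0]]'; python3 go.py 463.6 290.8 126 189.6; python3 chk.py meter 477 201 24 .17
```

```text
t: 18.23
eef_pos: [612.3, -30.8, 9.2]
orientation: [-180.0, 0.0, 172.8]
wrist_force: [-1.3, -0.3, 3.1]
gripper_width: 0.503
grasp_force: 52.6
t: 19.1
eef_pos: [611.6, -30.5, 121.9]
orientation: [180.0, -0.1, 172.8]
wrist_force: [-0.1, -0.4, -3.6]
gripper_width: 0.503
grasp_force: 52.1
tool delta 187.3 300.2 -4.1  then rz -16.8 | now [611.6 -30.5 121.9] [ 1.800e+02 -1.000e-01  1.728e+02] t 19.1 F [-0.1 -0.4 -3.6] w 0.503 g 52.1
no mask
```

Scaled: 42.9 mm is 0.6864, 26.8 mm is 0.4288.

```bash
python3 -m handwheel '[[0.4288,0.6864,0,0,0,0],[0.4288,0.6864,0,0,0,0],[0.4288,0.6864,0,0,0,0],[0.4288,0.6864,0,0,0,0],[0.4288,0.6864,0,0,0,0],[0.4288,0.6864,0,0,0,0],[0.4288,0.6864,0,0,0,0],[0,0,0,0,0,0]]' |egrep 't:|eef|grip'; python3 -m handwheel '[[0,0,0,0,0,-0.14],[0,0,0,0,0,-0.14],[0,0,0,0,0,0],[0,0,0,0,0,0],[0,0,0,0,0,0]]'|egrep 'eef|wid';  python3 go.py 463.6 290.8 40 189.6
```

```text
t: 20.2
eef_pos: [461.3, 293.3, 121.7]
gripper_width: 0.501
eef_pos: [463.8, 290.6, 122.8]
gripper_width: 0.501
tool delta 0.2 0.2 82.8  then rz -0.1 | now [463.8 290.6 122.8] [-180.    -0.  -170.5] t 20.82 F [-0.  -0.5 -1.5] w 0.501 g 52.3
```

Scaled: 30 mm is 0.48, 16 mm is 0.256.

```bash
python3 -m handwheel '[[0,0,0.48,0,0,0],[0,0,0.48,0,0,0],[0,0,0.256,0,0,0],[0,0,0.064,0,0,0],[0,0,0,0,0,0],[0,0,0,0,0,0]]' |egrep 't:|eef|wrist'; python3 -m handwheel '[[0,0,0.032,0,0,0],[0,0,0.032,0,0,0],[0,0,0,0,0,0]]'|egrep 'eef|wrist';  python3 -m handwheel '[[0,0,0.032,0,0,0],[0,0,0,0,0,0]]'|egrep 'eef|wrist'
```

```text
t: 21.58
eef_pos: [464.6, 291.1, 44.2]
wrist_force: [0.0, -0.2, -1.8]
eef_pos: [463.7, 290.8, 38.9]
wrist_force: [-0.3, 0.4, -3.4]
eef_pos: [463.7, 290.8, 36.8]
wrist_force: [-0.1, 0.3, -3.3]
```

Scaled: 1.5 mm is 0.024.

```bash
python3 -m handwheel '[[0,0,0.024,0,0,0],[0,0,0,0,0,0]]'|egrep 'eef|wrist'; python3 -m handwheel '[[0,0,0.016,0,0,0],[0,0,0,0,0,0]]'|egrep 'eef|wrist';  python3 -m handwheel '[[0,0,0.016,0,0,0],[0,0,0,0,0,0]]'|egrep 'eef|wrist'
```

```text
eef_pos: [463.7, 290.8, 35.4]
wrist_force: [-0.8, 0.1, -2.7]
eef_pos: [463.8, 290.8, 34.5]
wrist_force: [1.0, -0.4, -1.5]
eef_pos: [463.8, 290.8, 33.5]
wrist_force: [0.7, 0.3, -2.2]
```

Scaled: 1 mm is 0.016.

```bash
python3 -m handwheel '[[0,0,0.016,0,0,0],[0,0,0,0,0,0]]'|egrep 'eef|wrist'
```

```text
eef_pos: [463.9, 290.9, 33.2]
wrist_force: [-3.3, -1.7, 5.0]
```

Contact. Release, rise, then head for the driver, gripping at its x = -15: (449.5, -374.8).

Scaled: -40 mm is -0.64, -20 mm is -0.32.

```bash
python3 -m handwheel '[[0,0,0,0,0,0],[0,0,0,0,0,0],[0,0,0,0,0,0],[0,0,0,0,0,0]]' 0.65|egrep 't:|eef|wrist|gr'; python3 -m handwheel '[[0,0,-0.08,0,0,0],[0,0,-0.32,0,0,0],[0,0,-0.64,0,0,0],[0,0,-0.64,0,0,0],[0,0,0,0,0,0]]' |egrep 'eef|gr'; python3 go.py 449.5 -374.8 130 158
```

```text
t: 23.7
eef_pos: [463.8, 290.8, 32.5]
wrist_force: [0.1, 0.5, 0.2]
gripper_width: 0.65
grasp_force: 0.0
eef_pos: [465.9, 291.5, 141.6]
gripper_width: 0.65
grasp_force: 0.0
tool delta 127.1 -654.3 11.6  then rz 31.6 | now [465.9 291.5 141.6] [ 179.9    0.4 -170.4] t 24.32 F [ 0.4  0.4 -0.4] w 0.65 g 0.0
```

Scaled: -46.7 mm is -0.7472, 9 mm is 0.144.

```bash
python3 -m handwheel '[[0.144,-0.7472,0,0,0,0],[0.144,-0.7472,0,0,0,0],[0.144,-0.7472,0,0,0,0],[0.144,-0.7472,0,0,0,0],[0.144,-0.7472,0,0,0,0],[0.144,-0.7472,0,0,0,0],[0.144,-0.7472,0,0,0,0]]' 0.8|egrep 't:|eef'; python3 -m handwheel '[[0.144,-0.7472,0,0,0,0],[0.144,-0.7472,0,0,0,0],[0.144,-0.7472,0,0,0,0],[0.144,-0.7472,0,0,0,0],[0.144,-0.7472,0,0,0,0],[0.144,-0.7472,0,0,0,0],[0.144,-0.7472,0,0,0,0]]'|egrep 't:|eef'; python3 -m handwheel '[[0,0,0,0,0,0.1333],[0,0,0,0,0,0.1333],[0,0,0,0,0,0.1333],[0,0,0,0,0,0.1267],[0,0,0,0,0,0],[0,0,0,0,0,0]]'|egrep 't:|eef';python3 go.py 449.5 -374.8 12 158; python3 chk.py meter 477 201 24 .17;python3 chk.py cutter 462 290 24 .17
```

```text
t: 25.2
eef_pos: [455.5, -43.4, 136.9]
t: 26.08
eef_pos: [447.9, -376.1, 136.6]
t: 26.82
eef_pos: [448.2, -374.7, 137.1]
tool delta -1.2 0.4 125.1  then rz 0.1 | now [ 448.2 -374.7  137.1] [180.   -0.  158.1] t 26.82 F [ 0.3  0.3 -0.1] w 0.801 g 0.0
meter [477.1 203.5] 8.0 0.942
cutter [462.4 292.8] 8.8 0.937
```

```bash
python3 - <<'E'
import cv2
im=cv2.imread("pics/last.png"); cv2.imwrite("pics/last_c.png",cv2.resize(im[70:330,60:560],(800,416),interpolation=cv2.INTER_CUBIC))
E
```

```text
(no output)
```

View pics/last_c.png

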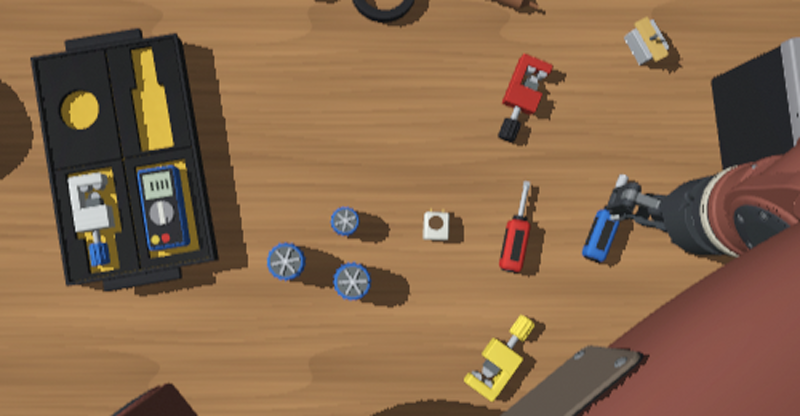

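The picture shows the meter (160,205) and cutter (90,215) seated in their cut-outs. The driver at (600,235) is still free and the red tools have not moved.

Scaled: 40 mm is 0.64, 32 mm is 0.512.

```bash
python3 -m handwheel '[[-0.0192,0.0064,0.64,0,0,0],[0,0,0.64,0,0,0],[0,0,0.512,0,0,0],[0,0,0.144,0,0,0],[0,0,0.072,0,0,0],[0,0,0,0,0,0],[0,0,0,0,0,0],[0,0,0,0,0,0]]' |egrep 't:|eef'; python3 -m handwheel '[[0,0,0,0,0,0],[0,0,0,0,0,0],[0,0,0,0,0,0],[0,0,0,0,0,0],[0,0,0,0,0,0],[0,0,0,0,0,0]]' 0.15 50; python3 -m handwheel '[[0,0,-0.064,0,0,0],[0,0,-0.16,0,0,0],[0,0,-0.48,0,0,0],[0,0,-0.64,0,0,0],[0,0,-0.48,0,0,0],[0,0,0,0,0,0],[0,0,0,0,0,0]]'; python3 go.py 606.3 223.3 126 189.6
```

```text
t: 28.02
eef_pos: [449.9, -375.3, 12.8]
t: 28.78
eef_pos: [449.7, -375.1, 12.3]
orientation: [-180.0, 0.0, 158.0]
wrist_force: [-0.6, 0.6, 4.8]
gripper_width: 0.317
grasp_force: 50.4
t: 29.65
eef_pos: [449.3, -374.5, 125.1]
orientation: [180.0, -0.1, 158.0]
wrist_force: [-0.2, -0.3, -2.5]
gripper_width: 0.312
grasp_force: 49.8
tool delta 78.6 613.1 -0.9  then rz -31.6 | now [ 449.3 -374.5  125.1] [ 1.80e+02 -1.00e-01  1.58e+02] t 29.65 F [-0.2 -0.3 -2.5] w 0.312 g 49.8
```

Scaled: 47.2 mm is 0.7552, 6 mm is 0.096.

```bash
python3 -m handwheel '[[0.096,0.7552,0,0,0,0],[0.096,0.7552,0,0,0,0],[0.096,0.7552,0,0,0,0],[0.096,0.7552,0,0,0,0],[0.096,0.7552,0,0,0,0],[0.096,0.7552,0,0,0,0],[0.096,0.7552,0,0,0,0]]'|egrep 't:|eef'; python3 -m handwheel '[[0.096,0.7552,0,0,0,0],[0.096,0.7552,0,0,0,0],[0.096,0.7552,0,0,0,0],[0.096,0.7552,0,0,0,0],[0.096,0.7552,0,0,0,0],[0.096,0.7552,0,0,0,0]]'|egrep 't:|eef'; python3 -m handwheel '[[0,0,0,0,0,-0.1333],[0,0,0,0,0,-0.1333],[0,0,0,0,0,-0.1333],[0,0,0,0,0,-0.1267],[0,0,0,0,0,0],[0,0,0,0,0,0],[0,0,0,0,0,0]]'|egrep 't:|eef';python3 go.py 606.3 223.3 40 189.6
```

```text
t: 30.52
eef_pos: [533.8, -51.0, 124.3]
t: 31.28
eef_pos: [606.6, 224.6, 124.0]
t: 32.15
eef_pos: [607.2, 223.1, 125.6]
tool delta 0.9 0.3 85.6  then rz -0.1 | now [607.2 223.1 125.6] [ 180.    -0.  -170.5] t 32.15 F [-0.8 -0.3 -0.9] w 0.313 g 50.0
```

Scaled: 30 mm is 0.48, 18 mm is 0.288.

```bash
python3 -m handwheel '[[0.0144,0.0048,0.48,0,0,0],[0,0,0.48,0,0,0],[0,0,0.288,0,0,0],[0,0,0.064,0,0,0],[0,0,0,0,0,0],[0,0,0,0,0,0],[0,0,0,0,0,0]]' |egrep 't:|eef|wrist'; python3 -m handwheel '[[0,0,0.032,0,0,0],[0,0,0.032,0,0,0],[0,0,0,0,0,0]]'|egrep 'eef|wrist';  python3 -m handwheel '[[0,0,0.016,0,0,0],[0,0,0,0,0,0]]'|egrep 'eef|wrist'
```

```text
t: 33.02
eef_pos: [607.1, 223.4, 45.0]
wrist_force: [0.5, -0.5, -1.7]
eef_pos: [606.2, 223.3, 39.7]
wrist_force: [-0.6, 0.8, -1.1]
eef_pos: [606.4, 223.3, 38.9]
wrist_force: [0.4, -0.2, -0.9]
```

```bash
python3 -m handwheel '[[0,0,0.016,0,0,0],[0,0,0,0,0,0]]'|egrep 'eef|wrist'; python3 -m handwheel '[[0,0,0.016,0,0,0],[0,0,0,0,0,0]]'|egrep 'eef|wrist'
```

```text
eef_pos: [606.4, 223.3, 37.9]
wrist_force: [0.3, 0.1, -1.2]
eef_pos: [606.4, 223.3, 36.9]
wrist_force: [-0.7, 0.9, -1.2]
```

Scaled: 0.7 mm is 0.0112.

```bash
python3 -m handwheel '[[0,0,0.0112,0,0,0],[0,0,0,0,0,0]]'|egrep 'eef|wrist'
```

```text
eef_pos: [606.5, 223.3, 36.4]
wrist_force: [-0.4, -0.8, -1.5]
```

Scaled: 0.7 mm is 0.0112.

```bash
python3 -m handwheel '[[0,0,0.0112,0,0,0],[0,0,0,0,0,0]]'|egrep 'eef|wrist'; python3 -m handwheel '[[0,0,0.0112,0,0,0],[0,0,0,0,0,0]]'|egrep 'eef|wrist'
```

```text
eef_pos: [606.5, 223.3, 36.3]
wrist_force: [-3.2, -1.3, 5.6]
eef_pos: [606.6, 223.3, 36.3]
wrist_force: [-5.0, -1.2, 10.0]
```

Scaled: -40 mm is -0.64, -20 mm is -0.32.

```bash
python3 -m handwheel '[[0,0,0,0,0,0],[0,0,0,0,0,0],[0,0,0,0,0,0],[0,0,0,0,0,0]]' 0.55|egrep 't:|eef|wrist|gr'; python3 -m handwheel '[[0,0,-0.08,0,0,0],[0,0,-0.32,0,0,0],[0,0,-0.64,0,0,0],[0,0,-0.64,0,0,0],[0,0,0,0,0,0]]' |egrep 'eef|gr'; python3 go.py 460.4 -28.7 130 180
```

```text
t: 35.4
eef_pos: [606.4, 223.3, 34.8]
wrist_force: [-0.6, -0.2, 0.7]
gripper_width: 0.548
grasp_force: 0.0
eef_pos: [609.0, 223.8, 145.9]
gripper_width: 0.554
grasp_force: 0.0
tool delta 188.6 -224.2 15.9  then rz 9.6 | now [609.  223.8 145.9] [-180.     0.5 -170.4] t 36.02 F [-0.8 -0.1  0.4] w 0.554 g 0.0
```

Scaled: -37.4 mm is -0.5984, 31.4 mm is 0.5024, 9.6 degrees / 60 = 0.16.

```bash
python3 -m handwheel '[[0.5024,-0.5984,0,0,0,0],[0.5024,-0.5984,0,0,0,0],[0.5024,-0.5984,0,0,0,0],[0.5024,-0.5984,0,0,0,0],[0.5024,-0.5984,0,0,0,0],[0.5024,-0.5984,0,0,0,0],[0,0,0,0,0,0.16],[0,0,0,0,0,0]]' 0.75|egrep 't:|eef'; python3 -m handwheel '[[0,0,0,0,0,0],[0,0,0,0,0,0]]'|grep eef; python3 go.py 460.4 -28.7 14 180; python3 chk.py driver 621 226 24 .17
```

```text
t: 37.02
eef_pos: [458.0, -29.7, 140.4]
eef_pos: [458.1, -28.8, 139.9]
tool delta -2.3 0.1 125.9  then rz 0.1 | now [458.1 -28.8 139.9] [ 180.    -0.  -179.9] t 37.27 F [0.5 0.5 0.3] w 0.751 g 0.0
driver [622.4 227.1] 9.3 0.94
```

Scaled: 40 mm is 0.64, 32 mm is 0.512.

```bash
python3 -m handwheel '[[-0.0368,0,0.64,0,0,0],[0,0,0.64,0,0,0],[0,0,0.512,0,0,0],[0,0,0.144,0,0,0],[0,0,0.08,0,0,0],[0,0,0,0,0,0],[0,0,0,0,0,0],[0,0,0,0,0,0]]' |egrep 't:|eef'; python3 -m handwheel '[[0,0,0,0,0,0],[0,0,0,0,0,0],[0,0,0,0,0,0],[0,0,0,0,0,0],[0,0,0,0,0,0],[0,0,0,0,0,0]]' 0.2 40; python3 -m handwheel '[[0,0,-0.064,0,0,0],[0,0,-0.16,0,0,0],[0,0,-0.48,0,0,0],[0,0,-0.64,0,0,0],[0,0,-0.48,0,0,0],[0,0,0,0,0,0],[0,0,0,0,0,0]]'; python3 go.py 605.4 315.1 126 189.6
```

```text
t: 38.38
eef_pos: [460.9, -29.5, 14.6]
t: 39.12
eef_pos: [460.6, -29.4, 14.3]
orientation: [-180.0, 0.0, 180.0]
wrist_force: [-0.9, -0.2, 6.1]
gripper_width: 0.406
grasp_force: 39.9
t: 40.0
eef_pos: [460.0, -29.2, 127.3]
orientation: [180.0, -0.0, 180.0]
wrist_force: [-0.1, -0.8, -1.9]
gripper_width: 0.409
grasp_force: 40.0
tool delta -145.2 344.4 1.3  then rz -9.6 | now [460.  -29.2 127.3] [180.  -0. 180.] t 40.0 F [-0.1 -0.8 -1.9] w 0.409 g 40.0
```

Scaled: 43.05 mm is 0.6888, -18.15 mm is -0.2904.

```bash
python3 -m handwheel '[[-0.2904,0.6888,0,0,0,0],[-0.2904,0.6888,0,0,0,0],[-0.2904,0.6888,0,0,0,0],[-0.2904,0.6888,0,0,0,0],[-0.2904,0.6888,0,0,0,0],[-0.2904,0.6888,0,0,0,0],[-0.2904,0.6888,0,0,0,0],[-0.2904,0.6888,0,0,0,0]]'|egrep 't:|eef'; python3 -m handwheel '[[0,0,0,0,0,-0.16],[0,0,0,0,0,0],[0,0,0,0,0,0],[0,0,0,0,0,0]]'|egrep 't:|eef';python3 go.py 605.4 315.1 40 189.6
```

```text
t: 41.0
eef_pos: [605.2, 316.2, 125.9]
t: 41.5
eef_pos: [605.6, 314.5, 128.0]
tool delta 0.1 0.7 88.0  then rz -0.2 | now [605.6 314.5 128. ] [ 180.     0.  -170.6] t 41.5 F [ 0.8  0.2 -0.4] w 0.406 g 40.2
```

Units first: shifts go in shares of 62.5 mm and turns go in shares of 60 degrees. So 30 mm is 0.48, 18 mm is 0.288.

```bash
python3 -m handwheel '[[0,0,0.48,0,0,0],[0,0,0.48,0,0,0],[0,0,0.288,0,0,0],[0,0,0.064,0,0,0],[0,0,0,0,0,0],[0,0,0,0,0,0],[0,0,0,0,0,0]]' |egrep 't:|eef|wrist'; python3 -m handwheel '[[0,0,0.032,0,0,0],[0,0,0.032,0,0,0],[0,0,0,0,0,0]]'|egrep 'eef|wrist';  python3 -m handwheel '[[0,0,0.016,0,0,0],[0,0,0,0,0,0]]'|egrep 'eef|wrist'
```

```text
t: 42.38
eef_pos: [606.3, 315.2, 47.0]
wrist_force: [-0.5, -0.3, -0.5]
eef_pos: [605.4, 315.0, 41.6]
wrist_force: [-0.4, -0.3, -1.2]
eef_pos: [605.6, 315.0, 40.8]
wrist_force: [-0.3, -0.4, -0.5]
```

Scaled: 1 mm is 0.016, 0.8 mm is 0.0128.

```bash
python3 -m handwheel '[[0,0,0.016,0,0,0],[0,0,0.0128,0,0,0],[0,0,0,0,0,0]]'|egrep 'eef|wrist'; python3 -m handwheel '[[0,0,0.0112,0,0,0],[0,0,0,0,0,0]]'|egrep 'eef|wrist'
```

```text
eef_pos: [605.6, 315.0, 39.0]
wrist_force: [-0.1, -0.1, -1.2]
eef_pos: [605.7, 315.0, 38.4]
wrist_force: [-0.4, -0.5, -1.8]
```

Scaled: 0.7 mm is 0.0112.

```bash
python3 -m handwheel '[[0,0,0.0112,0,0,0],[0,0,0,0,0,0]]'|egrep 'eef|wrist'
```

```text
eef_pos: [605.8, 315.1, 38.4]
wrist_force: [-3.1, -1.3, 5.5]
```

Contact on the floor. Release, rise, and move aside to look.

Scaled: -40 mm is -0.64, -30 mm is -0.48.

```bash
python3 -m handwheel '[[0,0,0,0,0,0],[0,0,0,0,0,0],[0,0,0,0,0,0],[0,0,0,0,0,0]]' 0.6|egrep 't:|eef|wrist|gr'; python3 -m handwheel '[[0,0,-0.08,0,0,0],[0,0,-0.32,0,0,0],[0,0,-0.64,0,0,0],[0,0,-0.64,0,0,0],[0,0,-0.48,0,0,0],[0,0,0,0,0,0]]' |egrep 'eef|gr'; python3 -m handwheel '[[0.4,-0.64,0,0,0,0],[0.4,-0.64,0,0,0,0],[0.4,-0.64,0,0,0,0],[0.4,-0.64,0,0,0,0],[0,-0.64,0,0,0,0],[0,-0.64,0,0,0,0],[0,-0.64,0,0,0,0],[0,0,0,0,0,0]]'|egrep 't:|eef|gr'
for a in "meter 477 203" "cutter 462 292" "driver 622 227" "reamer 605 315"; do python3 chk.py $a 24 .17; done
python3 - <<'E'
from cell import capture
import cv2
im=cv2.imread("pics/last.png"); s=capture("scene"); a=cv2.resize(im[80:260,70:230],(530,600),interpolation=cv2.INTER_CUBIC); b=cv2.resize(s[140:250,300:480],(800,489),interpolation=cv2.INTER_CUBIC)
cv2.imwrite("pics/end_top.png",a); cv2.imwrite("pics/end_scene.png",b)
E
```

```text
t: 44.38
eef_pos: [605.6, 315.0, 37.6]
wrist_force: [0.2, 0.4, -0.3]
gripper_width: 0.602
grasp_force: 0.0
eef_pos: [607.5, 315.6, 178.0]
gripper_width: 0.599
grasp_force: 0.0
t: 46.12
eef_pos: [553.7, 20.0, 172.7]
gripper_width: 0.597
grasp_force: 0.0
no mask
no mask
no mask
reamer [605.6 317.4] 10.8 0.886
```

View pics/end_top.png

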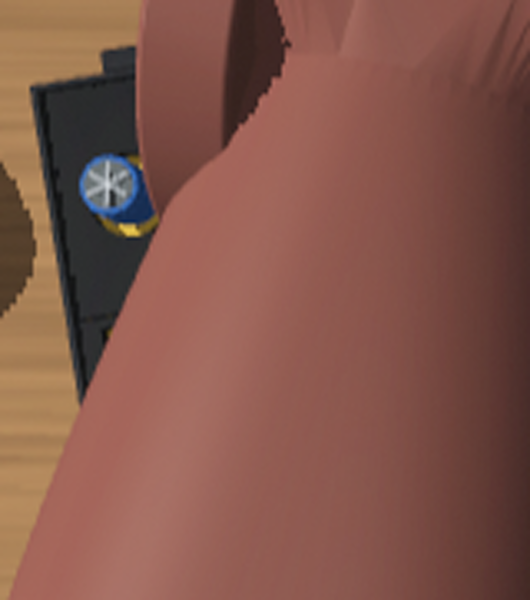

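View pics/end_scene.png

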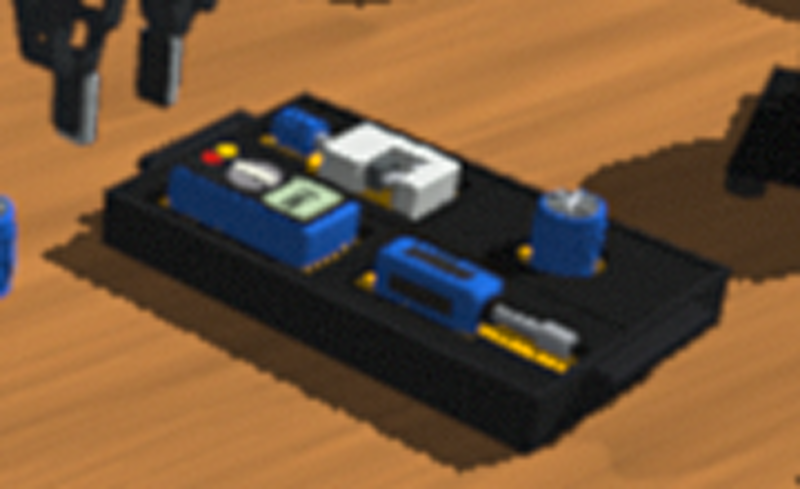

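The scene view shows all four tools lying down in their cut-outs: meter (260,205), cutter (395,170), driver (440,290), reamer upright (570,235). The arm is clear. The top view puts the reamer at (605.6, 317.4), about 2 mm off centre.

```bash
python3 -m handwheel '[[0,0,0,0,0,0],[0,0,0,0,0,0],[0,0,0,0,0,0]]' >/dev/null; python3 -c "
from cell import *
print(hand_in())"
```

```text
the job is handed in; nothing more can be done
None
```

The meter, blue-knob cutter, blue nut driver and smallest reamer are all in their cut-outs, 3 mm or less off centre by camera fit; the red tools were not touched, and the job was handed in at about 47 of 112 s (no verdict returned).

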